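# Clamp the tube rack on the slant mixer with the T-bolt

### The job

Secure the tube rack on the slanted mixer platform: take the T-handled bolt from the grey holder, drop its T-head into the open stretch of the platform's slot, slide it along into the fork of the clamp bar and on until the bar's pad is snug against the rack, then turn the handle a quarter turn so that the head locks crosswise under the slot's lips, and let go. Leave the rack where it sits and do not disturb the round-knob screw or the other things on the bench.

Things in the scene. Friction and masses are not known exactly. Their poses are not given: they have to be found in the camera images.
- t_bolt: Clamp bolt with a black T-handle, 100 mm long, 0.1 to 0.22 kg, upright in one of the holder's pockets, hanging by its collar; lifts straight out. Origin: centre of the T-head's underside; z up the shank, x along T-head and handle bar. T-head 36 (x) x 15 (y) x 10 mm; shank 10 mm thick, z 10 to 25; collar 32 mm across, z 25 to 32; stem up to z 79; handle bar on top.
- bolt_handle (a point): Centre of the T-bolt's handle bar, on its axis, 89 mm above the underside of the T-head. The bar is 70 (bolt x) x 16 (bolt y) x 22 mm (z); grip it across its 16 mm.
- bolt_neck (a point): Point on the T-bolt's axis, 22 mm above the underside of its T-head (on the shank, 3 mm under the collar).
- round_knob_screw: To be left in the holder: a plain screw with the same collar and a round black knob 40 mm across, no T-head, no T-handle. Origin: lower end of the screw; z up, 78 mm to the knob's top.
- bolt_holder: Fixed grey block 150 (x) x 62 (y) x 34 mm, origin at the centre of its underside, z up. Two pockets 42 (x) x 21 (y) mm, 27 mm deep, at x = -43 and +43 mm; either may hold the T-bolt, whose x lies along the holder's x.
- platform: Fixed aluminium platform of the mixer, 166 (x) x 324 (y) mm, slanting up to the rear at 28 degrees. Origin: centre of its top surface, 132 mm above the bench; x up the slope, y level along the T-slot, z square to the surface, up. A lip 18 mm high runs along the lower edge (x = -83 to -78). From -y to +y: open slot, fork and clamp bar, rack, end stop at y = 150. White housing below.
- slot_entry (a point): Middle of the open stretch of the T-slot, on the surface at platform x = 0, y = -0.120. The slot runs along y at x = 0, open from above from y = -0.160 to the fork's tips: mouth 20 mm wide (x), lips 6.5 mm thick, under them a chamber 44 mm wide with its floor 18 mm below the surface. A T-head on that floor has 1.5 mm free under the lips; its collar then clears the fork's top by 2 mm.
- clamp_bar (a joint): Travel in m of the clamp bar along the platform's +y, friction about 1.2 N. 0 = farthest from the rack; starts at 0 to 0.02; its black pad (at platform y = 0.014 + value) meets the rack at about 0.0595. The bar lies across the platform, 34 mm high, 21 mm thick; a flat steel foot, 44 mm wide, its top 5 mm above the platform, reaches 70 mm towards -y and ends in a fork.
- fork_seat (a point): Centre of the bolt's shank when home in the fork of the clamp bar's foot, 4 mm above the surface, at platform x = 0, y = -0.057 + the bar's value; moves with the bar. The fork, open towards -y, is 13 mm wide, its rounded tips 18 mm on the -y side of this point. It takes the shank under the collar and stops it here; pushing on towards +y then moves the bar.
- tube_rack: Loose steel tube rack, 152 mm (up the slope) x 76 mm x 62 mm, about 0.5 kg, with capped tubes that reach 105 mm above its underside. Origin: centre of its underside. It sits on the platform against the lower lip and the end stop; its near side is at platform y = 73 to 74 mm.
- brown_bottle: Bystander: brown bottle, 60 mm in diameter, 135 mm high, origin under its centre.
- small_bottle: Bystander: small white bottle, 45 mm in diameter, 88 mm high, origin under its centre.
- white_bottle: Bystander: white bottle, 68 mm in diameter, 155 mm high, origin under its centre.
- bench_timer: Bystander: bench timer 58 x 66 x 18 mm, origin under its centre.
- tape: Bystander: roll of tape 100 mm in diameter, 25 mm high, origin under its centre.

How it is judged (in metres and radians):
On the way, in this order (a step that is already met when the one before it is completed fails the run):
1. The T-head, lengthwise, is down in the platform's slot, below the lips, short of the fork (z of t_bolt in the frame of platform between -0.022 and -0.0145 m and x of t_bolt in the frame of platform between -0.008 and 0.008 m and y of t_bolt in the frame of platform between -0.16 and -0.03 m and angle between the x axis of t_bolt and the y axis of platform, either way round below 0.4 rad and angle between the z axis of t_bolt and the z axis of platform, either way round below 0.2 rad), for 0.1 s.
2. The bolt, its head still lengthwise, has been slid home into the fork and the clamp bar's pad is snug against the rack (gap under 3 mm) (distance between bolt_neck and fork_seat below 0.008 m and value of joint clamp_bar above 0.0565 m and angle between the x axis of t_bolt and the y axis of platform, either way round below 0.4 rad and z of t_bolt in the frame of platform below -0.0125 m), for 0.1 s.
At the end, for the whole second after the job is handed in: T-bolt in the slot, square to the platform within 10 degrees, head below the lips and crosswise to the slot within 17 degrees; shank within 7 mm of home in the fork, pad within 3 mm of the rack (bar over 0.0565), rack within 12 mm of its start, both at rest (distance between bolt_neck and fork_seat below 0.007 m and value of joint clamp_bar above 0.0565 m and z of t_bolt in the frame of platform between -0.022 and -0.0125 m and angle between the x axis of t_bolt and the x axis of platform, either way round below 0.3 rad and angle between the z axis of t_bolt and the z axis of platform, either way round below 0.17 rad and linear speed of each of t_bolt, tube_rack below 0.02 m/s and distance of tube_rack from where it was at the start of the episode below 0.012 m); the robot touches nothing.
It fails at once if the tube rack is shoved or lifted more than 25 mm (distance of tube_rack from where it was at the start of the episode above 0.025 m).
It fails at once if the round-knob screw is moved more than 30 mm (distance of round_knob_screw from where it was at the start of the episode above 0.03 m).
It fails at once if a bottle, the timer or the tape roll is moved more than 30 mm (distance of any of brown_bottle, small_bottle, white_bottle, bench_timer, tape from where it was at the start of the episode above 0.03 m).
It also fails if it takes over 45 s, if anything falls off the work surface, if the arm or the gripper's body presses on something with over 40 N, if the wrist force passes 120 N, or if a joint passes its speed limit or range.

### The arm

A 7-joint arm with a two-finger parallel gripper is mounted at the origin on a cart in front of the work surface, level with it; the furniture and walls round the work are solid. World frame = base frame: x ahead of the robot, y to its left, z up, the work surface at z = 0. Lengths are in mm, angles in degrees, forces in N, time in s.
With the tool pointing down it reaches from about 425 to 875 mm from the base axis. Payload 4.7 kg.
Tool frame: the origin (TCP) lies on the centre line of the jaws, within the pads' length; the fingertips stand 19 mm ahead of it and the grasp point (between the pads) is the TCP (manip.finger_overhang is the distance from the TCP to the fingertips, in mm); x points along the fingers, y is the direction in which the jaws open and shut, and the axes are right-handed (so a half turn about x gives the same grasp; the last joint's range is limited). The gripper opens to 85 mm and grips with 20 to 120 N. Pads are 22 mm wide; open, the fingers measure 114 mm over their backs; the gripper's body (76 mm by 85 mm) begins 54 mm behind the grasp point. The pads swing forward as they close: fully open they stand 13 mm farther back than shut.
Start: joints at [-72.302, 18.392, -4.016, 83.108, 1.295, 78.541, -3.26], TCP at [188.882, 621.97, 250.349] pointing down, gripper open.
Joint ranges: [-163.93, 163.93], [-17.29, 119.83], [-79.2, 71.16], [3.27, 140.29], [-89.18, 269.18], [5.43, 117.66], [-154.24, 154.24]. Speed limits (degrees/s): [147.25, 147.25, 180, 180, 180, 180, 180].

### API

Orientations are given as a 3x3 rotation matrix whose columns are the frame's x, y, z axes.
In Python, from workcell import manip gives the robot as it stands.
- The arm moves only by the tool drive_tool, never from a script. Its arguments are lists of equal length, an entry for each row: "fingers": the opening in per cent of the stroke, from 0 (shut) to 100 (fully open); "linear": the shift along the world's x, y, z in m, a list of three; "angular": the turn, a rotation vector about the world's x, y, z in degrees, a list of three. A call has 1 to 20 rows; each row is the pose to reach, as a shift and turn from the pose commanded when the call began; what a row does not reach only later rows make up. A row lasts 1/10 s, in which the tool goes at most 50 mm and 8.59 degrees, less where a joint would pass 70% of its speed; a pose out of reach is approached as far as the arm can. A call with a gripper value outside its range is refused whole. The fingers move at their own pace and stop on an object; "grip_force" is the grip in N (left out, the last holds). Time passes only in rows, so rows that repeat a pose let the fingers close. It gives the time, the measured TCP pose, the force and the opening at its end, in the units of the state.
- manip.state(): the state, without advancing time (a new reading comes with each control period).
- manip.grab_frame(name): name is "side" or "top"; returns a dict with "frame" (400x640x3 uint8, red, green, blue), "depth" (400x640 float32, mm along the optical axis (not along the pixel's ray), 0 where there is no reading), "vertical_fov" (degrees; the focal length in pixels is half the picture's height over the tangent of half this angle, whatever the lens; pixels are square), "cx", "cy" (the principal point, pixels), "distortion" ([k1, k2, p1, p2, k3] as OpenCV has them; the pictures are not rectified), "world_from_camera" (4x4, takes a point from camera to world coordinates). Camera axes: x right, y down, z forward; pixel columns grow to the right and rows downward; lengths in mm; the calibration is good to about 2 mm. A picture is of the moment at which its call begins.
- manip.sign_off(): hands the job in, once; it reports no verdict.
The state is a dict: "time": time; "q": joint angles; "dq": joint speeds; "tau": joint torques, N m; "ee_pos": TCP position; "tool_rot": TCP orientation; "force": force on the tool from outside, world axes, zero at the start; "ft_torque": the same for the moment, N m; "gripper_width": finger opening in mm.
Only numpy, scipy, OpenCV 4.12 (cv2) and the standard library are available. Lean on these libraries where they do the work, as an engineer would, in place of code of your own. Each camera call takes 0.05 s, during which the arm holds its last target. There are 200 camera calls.

## Working session

There is one attempt and no reset: what is moved stays moved. The work goes in short steps, Python scripts to look and compute and a tool call to move; the robot and the scene stay as the last step left them, time stands still between calls to the robot, and variables do not carry over. Pictures are saved under pics/ and viewed, about 8 in all and at most 12, crops included, and the job is handed in when it is done.

Besides the shell and the picture viewer there is one more tool, called after "Call:" by a JSON object that holds its "name" and its "arguments", one argument or row to a line. drive_tool: Moves the arm, as the interface text tells. Its arguments: {"type":"object","properties":{"fingers":{"type":"array","items":{"type":"number"}},"linear":{"type":"array","items":{"type":"array","items":{"type":"number"}}},"angular":{"type":"array","items":{"type":"array","items":{"type":"number"}}},"grip_force":{"type":"number"}},"required":["fingers","linear","angular"]}

```bash
mkdir -p pics; ls
cat > h.py <<'E'
import numpy as np, cv2
from workcell import manip
def grab(n):
    f=manip.grab_frame(n); np.savez(''+n+'.npz',**{k:np.array(v) for k,v in f.items()})
    return f
def load(n): return dict(np.load(''+n+'.npz'))
def K(f):
    fl=200/np.tan(np.radians(float(f['vertical_fov']))/2)
    return np.array([[fl,0,float(f['cx'])],[0,fl,float(f['cy'])],[0,0,1]])
def cloud(f):
    h,w=f['depth'].shape
    uv=np.stack(np.meshgrid(np.arange(w),np.arange(h)),-1).reshape(-1,1,2).astype(np.float64)
    n=cv2.undistortPoints(uv,K(f),np.array(f['distortion'],float)).reshape(h,w,2)
    d=f['depth'][...,None].astype(float)
    p=np.concatenate([n*d,d],-1); T=np.array(f['world_from_camera'])
    P=p@T[:3,:3].T+T[:3,3]; P[f['depth']==0]=np.nan
    return P
def proj(f,pts):
    T=np.linalg.inv(np.array(f['world_from_camera']))
    r,_=cv2.Rodrigues(T[:3,:3])
    return cv2.projectPoints(np.array(pts,float).reshape(-1,1,3),r,T[:3,3],K(f),np.array(f['distortion'],float))[0].reshape(-1,2)
E
python3 - <<'E'
from h import *
for n in('side','top'):
    f=grab(n); cv2.imwrite(f'pics/{n}0.png',f['frame'][...,::-1]); print(n,np.round(f['world_from_camera'],2).tolist(),f['vertical_fov'])
s=manip.state(); print(s['ee_pos'],np.round(s['tool_rot'],3).tolist(),s['gripper_width'],s['time'])
E
```

```text
pics
side [[0.97, -0.15, 0.17, 289.69], [-0.23, -0.65, 0.73, -1143.33], [0.0, -0.75, -0.66, 1113.83], [0.0, 0.0, 0.0, 1.0]] 49.77590135541208
top [[0.02, -0.98, 0.19, 305.57], [-1.0, -0.03, -0.01, -60.21], [0.01, -0.19, -0.98, 1292.28], [0.0, 0.0, 0.0, 1.0]] 48.883583792270976
[188.76236852 621.49307758 249.33033951] [[-0.0, 0.291, 0.957], [-0.002, 0.957, -0.291], [-1.0, -0.002, 0.0]] 85.23398056684555 0.1
```

View pics/side0.png

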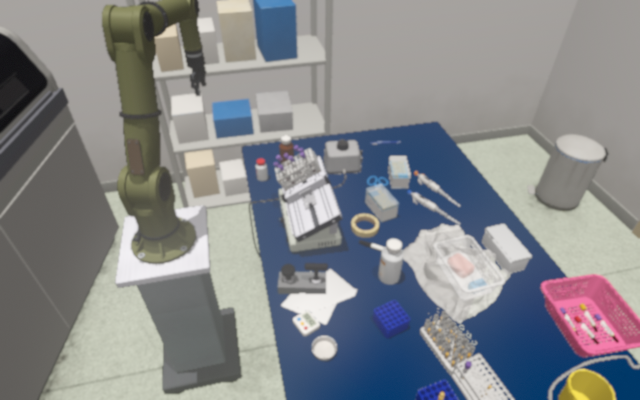

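View pics/top0.png

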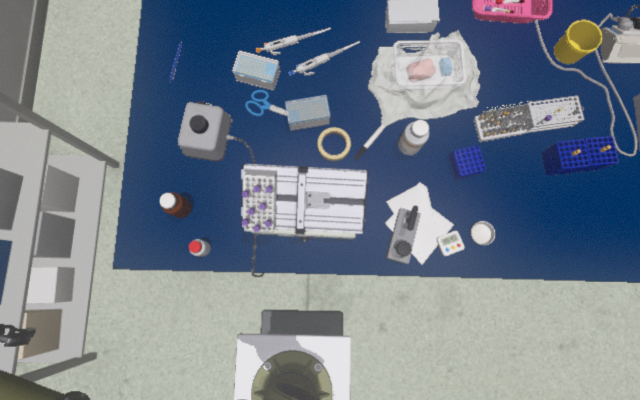

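Run:
```python
from h import *
f=load('top'); P=cloud(f); img=f['frame']
# platform plane
R=P[175:232,312:362].reshape(-1,3); R=R[~np.isnan(R).any(1)]
best=None; rng=np.random.default_rng(0)
for _ in range(500):
    a,b,c=R[rng.choice(len(R),3,False)]; n=np.cross(b-a,c-a); l=np.linalg.norm(n)
    if l<1: continue
    n/=l; m=abs((R-a)@n)<2
    if best is None or m.sum()>best.sum(): best=m
Q=R[best]; c=Q.mean(0); n=np.linalg.svd(Q-c,full_matrices=False)[2][2]; n*=np.sign(n[2])
print('plane',c.round(1),n.round(4),'tilt',np.degrees(np.arccos(n[2])).round(2),'yaw',np.degrees(np.arctan2(n[1],-n[0])).round(2),len(Q),len(R))
# whole platform pixels on plane
s=P.reshape(-1,3); m=(abs((s-c)@n)<3)&(abs(s[:,0]-c[0])<130)&(abs(s[:,1]-c[1])<350)&(s[:,2]>80)
pl=s[m]; print(pl.min(0),pl.max(0)); 
r=cv2.minAreaRect((pl[:,:2]).astype(np.float32)); print('rect',r)
# holder area
H=P[195:270,380:430]; 
for lo,hi in((26,40),(50,75),(76,110)):
    k=(H[...,2]>lo)&(H[...,2]<hi); q=H[k]
    print(lo,k.sum(), np.nanmedian(q,0), cv2.minAreaRect(q[:,:2].astype(np.float32)) if k.sum()>4 else '')
k=(H[...,2]>45)
q=H[k]; print(q[np.argsort(q[:,1])][::6].round(0).tolist())
a=cv2.resize(img[160:270,235:435],None,fx=4,fy=4,interpolation=cv2.INTER_CUBIC); cv2.imwrite('pics/c1.png',a[...,::-1])
```

```text
plane [ 510.7 -111.1  128.9] [-0.4748  0.0152  0.88  ] tilt 28.36 yaw 1.83 1348 2839
[ 414.37060419 -321.02943188   82.33802569] [596.53683963 149.38907336 173.19986229]
rect ((514.7077026367188, -86.49566650390625), (476.6029052734375, 159.5353546142578), 84.39947509765625)
26 768 [ 439.01057238 -301.49744956   32.62648391] ((437.6725769042969, -306.71453857421875), (63.543975830078125, 150.71788024902344), 75.66651153564453)
50 13 [ 392.59866258 -282.52292136   70.11124415] ((429.79351806640625, -293.2422180175781), (31.2169246673584, 106.76355743408203), 85.08003234863281)
76 338 [ 411.27253432 -306.9354029    88.77476019] ((444.70501708984375, -301.7755432128906), (41.59031677246094, 139.9075164794922), 82.94935607910156)
[[506.0, -330.0, 107.0], [506.0, -327.0, 105.0], [492.0, -326.0, 108.0], [501.0, -324.0, 105.0], [492.0, -324.0, 109.0], [509.0, -322.0, 106.0], [467.0, -321.0, 105.0], [492.0, -321.0, 110.0], [487.0, -320.0, 102.0], [456.0, -318.0, 105.0], [492.0, -318.0, 108.0], [510.0, -318.0, 99.0], [503.0, -316.0, 105.0], [505.0, -316.0, 95.0], [497.0, -315.0, 109.0], [448.
[... 388 characters left out ...]
 106.0], [468.0, -306.0, 100.0], [462.0, -305.0, 103.0], [409.0, -305.0, 88.0], [377.0, -304.0, 75.0], [460.0, -304.0, 96.0], [382.0, -303.0, 84.0], [409.0, -302.0, 87.0], [376.0, -300.0, 81.0], [411.0, -300.0, 87.0], [387.0, -299.0, 88.0], [406.0, -297.0, 85.0], [387.0, -297.0, 87.0], [412.0, -295.0, 83.0], [398.0, -294.0, 85.0], [406.0, -294.0, 88.0], [398.0, -292.0, 84.0], [384.0, -291.0, 85.0], [409.0, -289.0, 83.0], [414.0, -289.0, 86.0], [377.0, -288.0, 72.0], [379.0, -287.0, 81.0], [392.0, -286.0, 86.0], [414.0, -285.0, 80.0], [384.0, -283.0, 84.0], [405.0, -283.0, 88.0], [384.0, -281.0, 83.0], [403.0, -280.0, 87.0], [406.0, -278.0, 83.0], [395.0, -278.0, 85.0], [392.0, -276.0, 83.0]]
```

View pics/c1.png

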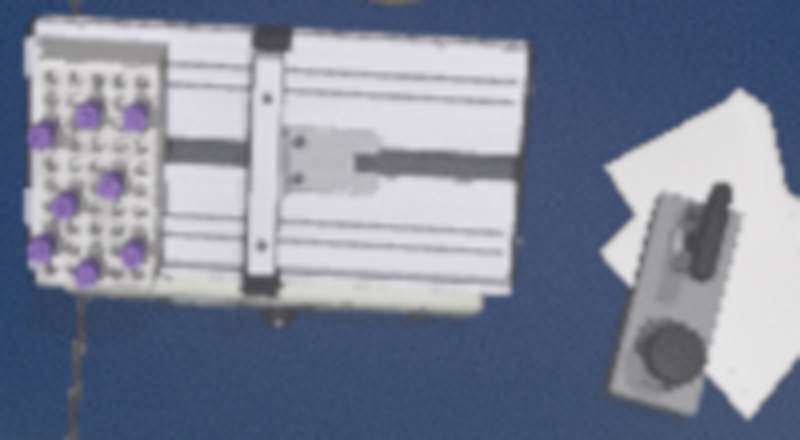

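```bash
cat >> h.py <<'E'
def ray_plane(f,uv,p0,n):
    q=cv2.undistortPoints(np.array(uv,float).reshape(-1,1,2),K(f),np.array(f['distortion'],float)).reshape(-1,2)
    T=np.array(f['world_from_camera']); d=np.c_[q,np.ones(len(q))]@T[:3,:3].T; o=T[:3,3]
    return o+d*(((p0-o)@n)/(d@n))[:,None]
E
python3 - <<'E'
from h import *
f=load('top'); g=cv2.cvtColor(f['frame'],cv2.COLOR_RGB2GRAY).astype(float)
n=np.array([-.4695*np.cos(np.radians(2)),.4695*np.sin(np.radians(2)),.8829])
c=np.array([510.7,-111.1,128.9])
cr=lambda L:[(235+(a+.5)/4-.5,160+(b+.5)/4-.5) for a,b in L]
# handle on z=109
print('handle ends',ray_plane(f,cr([(722,183),(703,280)]),np.array([0,0,109.]),np.array([0,0,1.])).round(1).tolist())
print('corners TL TR BR',ray_plane(f,cr([(35,20),(529,42),(513,292)]),c,n).round(1).tolist())
# slot edges per column
up=[];lo=[]
for u in list(range(336,360,2))+[280,284,288,292]:
    col=g[:,u]; a=np.arange(190,212); v=col[a]; th=(v.min()+np.percentile(v,85))/2
    k=np.where(v<th)[0]; i,j=k[0],k[-1]
    up.append((u,a[i]-(th-v[i])/(v[i-1]-v[i]))); lo.append((u,a[j]+(th-v[j])/(v[j+1]-v[j])))
U=ray_plane(f,up,c,n);L=ray_plane(f,lo,c,n)
for x,y in zip(U,L): print(x.round(1),y.round(1),np.linalg.norm(x-y).round(1))
A=np.polyfit(U[:,1],U[:,0],1),np.polyfit(L[:,1],L[:,0],1); print(A)
# clamp bar right face, fork tip
print('forktip,slot end, pad-ish, rack',ray_plane(f,cr([(378,135),(381,190),(355,160),(520,165)]),c,n).round(1).tolist())
E
```

```text
handle ends [[510.0, -324.1, 109.0], [443.2, -310.2, 109.0]]
corners TL TR BR [[596.4, 139.4, 169.8], [589.5, -185.0, 172.2], [433.9, -184.0, 89.4]]
[ 522.6 -106.8  135.2] [ 506.8 -107.4  126.8] 17.9
[ 522.3 -112.1  135.1] [ 506.7 -112.8  126.8] 17.7
[ 522.5 -117.5  135.3] [ 506.7 -118.2  126.9] 18.0
[ 522.7 -122.8  135.5] [ 506.6 -123.5  126.9] 18.2
[ 522.7 -128.1  135.6] [ 506.2 -128.9  126.9] 18.7
[ 522.6 -133.5  135.6] [ 506.1 -134.3  126.9] 18.7
[ 522.5 -138.8  135.7] [ 505.2 -139.7  126.5] 19.6
[ 521.9 -144.2  135.4] [ 503.8 -145.1  125.9] 20.4
[ 521.7 -149.6  135.4] [ 504.2 -150.5  126.2] 19.8
[ 521.  -155.   135.2] [ 505.3 -155.8  126.9] 17.8
[ 520.9 -160.3  135.2] [ 505.5 -161.2  127.1] 17.4
[ 521.  -165.6  135.4] [ 505.3 -166.6  127.1] 17.8
[527.4  43.3 134.9] [511.3  43.3 126.3] 18.3
[526.8  32.6 134.8] [511.1  32.5 126.4] 17.9
[527.1  21.8 135.2] [510.8  21.8 126.5] 18.5
[526.8  11.1 135.2] [510.2  11.  126.4] 18.7
(array([3.06522389e-02, 5.26216807e+02]), array([3.15642182e-02, 5.10007858e+02]))
forktip,slot end, pad-ish, rack [[531.3, -88.1, 139.4], [497.1, -91.3, 121.3], [515.5, -73.2, 130.7], [514.7, -183.7, 132.4]]
```

Call:
{"name": "drive_tool", "arguments": {
  "fingers": [60,60,60,60,60,60,60,60,60,60,60,60,60,60,60,60,60,60,60,60],
  "linear": [
    [0,0,0.04],
    [0,0,0.08],
    [0.03,-0.03,0.12],
    [0.06,-0.06,0.13],
    [0.09,-0.09,0.13],
    [0.12,-0.12,0.13],
    [0.15,-0.15,0.13],
    [0.18,-0.18,0.13],
    [0.21,-0.21,0.13],
    [0.24,-0.25,0.13],
    [0.26,-0.29,0.13],
    [0.28,-0.33,0.13],
    [0.3,-0.37,0.13],
    [0.32,-0.41,0.13],
    [0.34,-0.45,0.13],
    [0.355,-0.49,0.13],
    [0.36,-0.53,0.13],
    [0.36,-0.57,0.13],
    [0.36,-0.61,0.13],
    [0.36,-0.65,0.13]
  ],
  "angular": [
    [0,0,-8],
    [0,0,-16],
    [0,0,-24],
    [0,0,-32],
    [0,0,-40],
    [0,0,-48],
    [0,0,-56],
    [0,0,-64],
    [0,0,-72],
    [0,0,-80],
    [0,0,-88],
    [0,0,-96],
    [0,0,-104],
    [0,0,-112],
    [0,0,-120],
    [0,0,-128],
    [0,0,-136],
    [0,0,-144],
    [0,0,-152],
    [0,0,-160]
  ]
}}

```text
time: 2.1
ee_pos: [548.5, -29.7, 380.0]
tool_rot: [[-0.001, 0.049, -0.999], [0.0, -0.999, -0.049], [-1.0, -0.0, 0.001]]
force: [1.3, -0.9, 0.3]
gripper_width: 51.3
```

Call:
{"name": "drive_tool", "arguments": {
  "fingers": [60,60,60,60,60,60,60,60,60,60,60,60,60,60,60,60],
  "linear": [
    [-0.01,-0.045,0],
    [-0.02,-0.09,0],
    [-0.03,-0.135,0],
    [-0.045,-0.18,-0.01],
    [-0.057,-0.22,-0.03],
    [-0.066,-0.255,-0.05],
    [-0.071,-0.28,-0.08],
    [-0.071,-0.289,-0.11],
    [-0.071,-0.289,-0.14],
    [-0.071,-0.289,-0.17],
    [-0.071,-0.289,-0.19],
    [-0.071,-0.289,-0.21],
    [-0.071,-0.289,-0.22],
    [-0.071,-0.289,-0.22],
    [-0.071,-0.289,-0.22],
    [-0.071,-0.289,-0.22]
  ],
  "angular": [
    [0,0,-2],
    [0,0,-4],
    [0,0,-6],
    [0,0,-8],
    [0,0,-10],
    [0,0,-12],
    [0,0,-14],
    [0,0,-16],
    [0,0,-16],
    [0,0,-16],
    [0,0,-16],
    [0,0,-16],
    [0,0,-16],
    [0,0,-16],
    [0,0,-16],
    [0,0,-16]
  ]
}}

```text
time: 3.7
ee_pos: [478.5, -317.5, 161.5]
tool_rot: [[0.002, -0.223, -0.975], [-0.001, -0.975, 0.223], [-1.0, 0.0, -0.002]]
force: [0.4, -0.1, 0.0]
gripper_width: 51.4
```

Run:
```python
from h import *
f=grab('side'); s=manip.state(); print(s['ee_pos'],s['q'],s['force'])
a=f['frame'][200:310,240:380]; a=cv2.resize(a,None,fx=5,fy=5,interpolation=cv2.INTER_CUBIC)
cv2.imwrite('pics/s1.png',a[...,::-1])
```

```text
[ 478.51571124 -317.47164818  161.50648261] [-12.60476692  17.16542296  51.31848913 102.24569436 -14.48256253
  67.37958924 -59.80450929] [-0.24126546  0.01980119 -0.37354266]
```

View pics/s1.png

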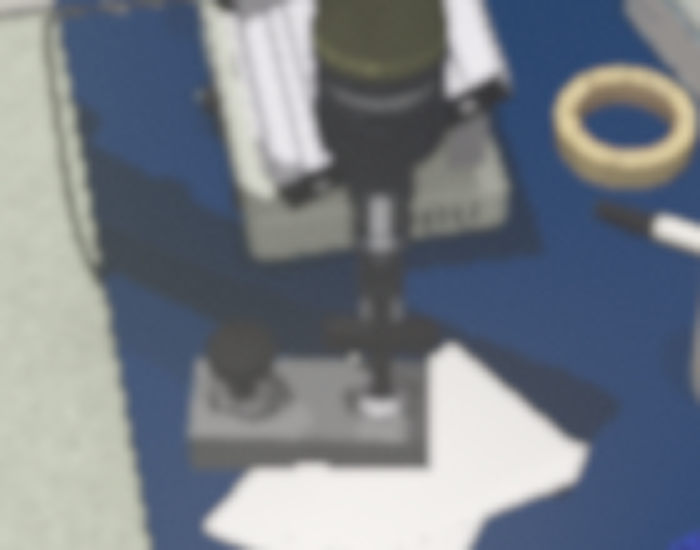

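Call:
{"name": "drive_tool", "arguments": {
  "fingers": [60,60,60,60,60,0,0,0,0,0,0,0],
  "linear": [
    [0,0,-0.02],
    [0,0,-0.04],
    [0,0,-0.055],
    [0,0,-0.06],
    [0,0,-0.06],
    [0,0,-0.06],
    [0,0,-0.06],
    [0,0,-0.06],
    [0,0,-0.06],
    [0,0,-0.06],
    [0,0,-0.06],
    [0,0,-0.06]
  ],
  "angular": [
    [0,0,0],
    [0,0,0],
    [0,0,0],
    [0,0,0],
    [0,0,0],
    [0,0,0],
    [0,0,0],
    [0,0,0],
    [0,0,0],
    [0,0,0],
    [0,0,0],
    [0,0,0]
  ],
  "grip_force": 60
}}

```text
time: 4.95
ee_pos: [478.5, -317.6, 101.2]
tool_rot: [[0.001, -0.223, -0.975], [-0.001, -0.975, 0.223], [-1.0, 0.001, -0.002]]
force: [0.6, -1.7, 5.9]
gripper_width: 15.4
```

```bash
cat >> h.py <<'E'
from scipy.spatial.transform import Rotation as Ro
yw=np.radians(-1.8); tl=np.radians(28)
EX=np.array([np.cos(tl)*np.cos(yw),np.cos(tl)*np.sin(yw),np.sin(tl)]); EY=np.array([-np.sin(yw),np.cos(yw),0]); EN=np.cross(EX,EY)
PF=np.c_[EX,EY,EN]; O=np.array([517.,-22,132])
RT=np.c_[-EN,EX,-EY]
E
python3 - <<'E'
from h import *
s=manip.state(); R=np.array(s['tool_rot'])
v=Ro.from_matrix(RT@R.T).as_rotvec(degrees=True); print(v,np.linalg.norm(v)); print(O-120*EY+119*EN, (O-120*EY+119*EN-s['ee_pos']), EX,EY,EN)
for k in (.25,.5,.75): print((Ro.from_rotvec(v*k,degrees=True).as_matrix()@R)[:,0].round(2))
E
```

```text
[-25.30553992 -19.3897399   98.82939444] 103.84402519492714
[ 457.39115999 -140.18595872  237.07076355] [-21.06391871 177.45195832 135.82207286] [ 0.88251191 -0.02773405  0.46947156] [0.03141076 0.99950656 0.        ] [-0.46923991  0.01474646  0.88294759]
[ 0.11 -0.09 -0.99]
[ 0.24 -0.12 -0.96]
[ 0.37 -0.1  -0.93]
```

Call:
{"name": "drive_tool", "arguments": {
  "fingers": [0,0,0,0,0,0,0,0],
  "linear": [
    [0,0,0.015],
    [0,0,0.03],
    [0,0,0.05],
    [0,0,0.075],
    [0,0,0.1],
    [0,0,0.13],
    [0,0,0.16],
    [0,0,0.16]
  ],
  "angular": [
    [0,0,0],
    [0,0,0],
    [0,0,0],
    [0,0,0],
    [0,0,0],
    [0,0,0],
    [0,0,0],
    [0,0,0]
  ]
}}

```text
time: 5.75
ee_pos: [479.4, -318.6, 265.5]
tool_rot: [[0.007, -0.223, -0.975], [-0.003, -0.975, 0.223], [-1.0, 0.001, -0.008]]
force: [0.4, -1.0, -1.3]
gripper_width: 15.2
```

Call:
{"name": "drive_tool", "arguments": {
  "fingers": [0,0,0,0,0,0,0,0,0,0,0,0,0,0,0,0,0,0],
  "linear": [
    [-0.001,0.012,0],
    [-0.003,0.025,0],
    [-0.004,0.038,0],
    [-0.006,0.05,0],
    [-0.007,0.063,0],
    [-0.009,0.076,0],
    [-0.01,0.088,0],
    [-0.012,0.101,0],
    [-0.013,0.114,0],
    [-0.015,0.126,0],
    [-0.016,0.139,0],
    [-0.018,0.152,0],
    [-0.019,0.165,-0.005],
    [-0.0205,0.177,-0.012],
    [-0.0205,0.177,-0.023],
    [-0.0205,0.177,-0.023],
    [-0.0205,0.177,-0.023],
    [-0.0205,0.177,-0.023]
  ],
  "angular": [
    [-1.81,-1.39,7.06],
    [-3.62,-2.77,14.12],
    [-5.42,-4.16,21.18],
    [-7.23,-5.54,28.24],
    [-9.04,-6.92,35.3],
    [-10.85,-8.31,42.36],
    [-12.65,-9.7,49.41],
    [-14.46,-11.08,56.47],
    [-16.27,-12.46,63.53],
    [-18.08,-13.85,70.59],
    [-19.88,-15.23,77.65],
    [-21.69,-16.62,84.71],
    [-23.5,-18.0,91.77],
    [-25.3,-19.4,98.8],
    [-25.3,-19.4,98.8],
    [-25.3,-19.4,98.8],
    [-25.3,-19.4,98.8],
    [-25.3,-19.4,98.8]
  ]
}}

```text
time: 7.55
ee_pos: [473.3, -145.4, 230.6]
tool_rot: [[0.459, 0.888, -0.028], [-0.006, -0.029, -1.0], [-0.888, 0.459, -0.008]]
force: [0.9, 0.3, -1.0]
gripper_width: 15.1
```

Run:
```python
from h import *
s=manip.state(); print(s['q'].round(1) if hasattr(s['q'],'round') else s['q'],s['ee_pos'],s['tool_rot'])
out=[]
R=np.array(s['tool_rot']);t=np.array(s['ee_pos'])
b0=t+R[:,0]*92   # bolt origin assuming TCP 3 mm past handle centre
print('bolt origin in platform',(b0-O)@PF)
for n,(r0,c0) in {'side':(190,265),'top':(150,260)}.items():
    f=grab(n); z=np.ascontiguousarray(cv2.resize(f['frame'][r0:r0+90,c0:c0+110],None,fx=7,fy=7,interpolation=cv2.INTER_CUBIC)[...,::-1])
    p=lambda X:[tuple(int(v) for v in (q-[c0,r0]+.5)*7) for q in proj(f,X)]
    for k in (9,25,89):
        q=p([b0-R[:,0]*k]); cv2.circle(z,q[0],3,(0,0,255),-1)
    q=p([O-160*EY+10*EX,O-70*EY+10*EX,O-160*EY-10*EX,O-70*EY-10*EX]); cv2.line(z,q[0],q[1],(0,255,0),1); cv2.line(z,q[2],q[3],(0,255,0),1)
    cv2.imwrite(f'pics/{n}2.png',z); out.append(z)
cv2.imwrite('pics/b2.png',np.vstack(out)[:, :]) 
z=np.vstack(out); cv2.imwrite('pics/b2.png',cv2.resize(np.hstack(out),(800,327)))
```

```text
[ 24.3 -17.2  -3.6 125.7 -14.   46.4  26.3] [ 473.33762219 -145.39665716  230.56698257] [[ 0.45932498  0.88782201 -0.02815373]
 [-0.0055392  -0.02883157 -0.99956894]
 [-0.88825102  0.45928293 -0.00832524]]
bolt origin in platform [  10.10655771 -123.88923883   13.70766192]
```

View pics/side2.png

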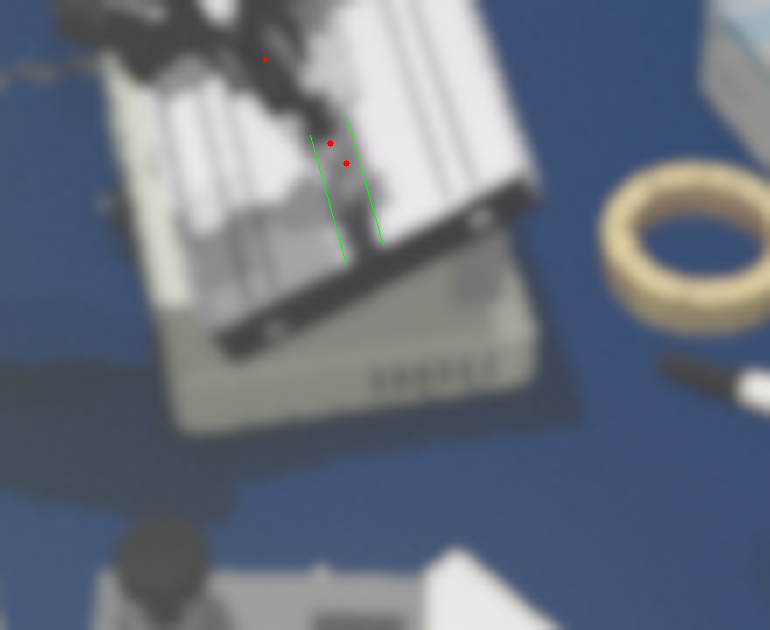

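```bash
cat > kin.py <<'E'
from h import *
import itertools
from scipy.optimize import least_squares
D=[([-72.302,18.392,-4.016,83.108,1.295,78.541,-3.26],[188.882,621.97,250.349],[[0,.291,.957],[-.002,.957,-.291],[-1,-.002,0]]),
([-12.60476692,17.16542296,51.31848913,102.24569436,-14.48256253,67.37958924,-59.80450929],[478.5157,-317.4716,161.5065],[[.002,-.223,-.975],[-.001,-.975,.223],[-1,0,-.002]])]
s=manip.state(); D.append((list(s['q']),list(s['ee_pos']),np.array(s['tool_rot'])))
def fk(q,p,sg=(-1,-1,-1,-1),B=np.eye(3),C=None):
    q=np.radians(q); z=lambda a:Ro.from_euler('z',a).as_matrix(); y=lambda a:Ro.from_euler('y',a).as_matrix()
    R=np.eye(3); t=np.zeros(3)
    R=R@z(sg[0]*q[0]); t=t+R@[p[7],0,p[0]]; R=R@y(q[1])@z(sg[1]*q[2]); t=t+R@[p[1],0,p[2]]
    R=R@y(q[3]); t=t+R@[p[3],0,p[4]]; R=R@z(sg[2]*q[4])@y(q[5]); t=t+R@[p[5],0,0]; R=R@z(sg[3]*q[6]); t=t+R@[0,0,p[6]]
    return R,t
E
python3 - <<'E'
from kin import *
for sg in itertools.product((-1,1),repeat=4):
    M=[fk(q,np.zeros(8),sg)[0].T@np.array(R) for q,p,R in D]
    e=max(np.linalg.norm(M[0]-m) for m in M)
    if e<.3: print(sg,e,M[0].round(2).tolist())
sg=(-1,-1,-1,-1)
for reg in (0,.01):
  r=least_squares(lambda p:np.r_[np.concatenate([fk(q,p,sg)[1]-x for q,x,_ in D]),reg*p[[1,3,5,7]]],[300,0,400,0,350,0,250,0])
  print(r.x.round(1),r.fun.round(1))
E
```

```text
(-1, -1, -1, -1) 0.0030020944922201096 [[0.0, -1.0, 0.0], [-0.0, -0.0, -1.0], [1.0, 0.0, 0.0]]
[ 1.979e+02 -2.150e+01  3.882e+02 -1.440e+01  4.970e+02 -5.740e+01
  2.364e+02  2.000e-01] [-27.    6.8   1.6   1.3   2.3  -2.5  -0.2  -0.3   0.9  -0.   -0.   -0.
   0. ]
[ 1.979e+02 -1.990e+01  3.874e+02 -1.420e+01  4.974e+02 -5.550e+01
  2.349e+02  4.000e-01] [-27.1   6.8   1.6   1.3   2.2  -2.4  -0.2  -0.3   0.8  -0.2  -0.1  -0.6
   0. ]
```

```bash
cat > log.py <<'E'
from workcell import manip
import json
s=manip.state(); 
open('log.jsonl','a').write(json.dumps([list(map(float,s['q'])),list(map(float,s['ee_pos'])),[list(map(float,r)) for r in s['tool_rot']]])+'\n')
print([round(float(x),1) for x in s['q']])
E
python3 log.py
```

```text
[24.3, -17.2, -3.6, 125.7, -14.0, 46.4, 26.4]
```

Call:
{"name": "drive_tool", "arguments": {
  "fingers": [0,0,0,0],
  "linear": [
    [0.03,0,0.05],
    [0.06,0,0.1],
    [0.06,0,0.1],
    [0.06,0,0.1]
  ],
  "angular": [
    [0,0,0],
    [0,0,0],
    [0,0,0],
    [0,0,0]
  ]
}}

```text
time: 8.05
ee_pos: [535.4, -145.2, 333.6]
tool_rot: [[0.463, 0.886, -0.026], [-0.007, -0.025, -1.0], [-0.886, 0.463, -0.006]]
force: [-0.0, 0.4, -1.8]
gripper_width: 15.0
```

```bash
python3 log.py
```

```text
[24.4, -12.9, -6.2, 110.6, -11.1, 56.0, 20.5]
```

Call:
{"name": "drive_tool", "arguments": {
  "fingers": [0,0,0,0,0],
  "linear": [
    [0,-0.04,0],
    [0,-0.08,0],
    [0,-0.08,0],
    [0,-0.08,0],
    [0,-0.08,0]
  ],
  "angular": [
    [0,0,-8],
    [0,0,-16],
    [0,0,-24],
    [0,0,-32],
    [0,0,-40]
  ]
}}

```text
time: 8.55
ee_pos: [531.1, -225.9, 327.6]
tool_rot: [[0.343, 0.66, -0.669], [-0.301, -0.598, -0.743], [-0.89, 0.456, -0.006]]
force: [0.1, 0.5, -2.3]
gripper_width: 15.0
```

```bash
python3 log.py
```

```text
[31.8, -9.0, -16.6, 107.7, 11.0, 56.8, -31.3]
```

Call:
{"name": "drive_tool", "arguments": {
  "fingers": [0,0,0,0],
  "linear": [
    [0.03,0,0.03],
    [0.06,0,0.05],
    [0.06,0,0.05],
    [0.06,0,0.05]
  ],
  "angular": [
    [8,0,0],
    [16,0,0],
    [24,0,0],
    [30,0,0]
  ]
}}

```text
time: 8.95
ee_pos: [592.7, -226.7, 378.8]
tool_rot: [[0.345, 0.662, -0.665], [0.189, -0.743, -0.642], [-0.919, 0.096, -0.382]]
force: [-0.4, -0.5, -3.3]
gripper_width: 15.1
```

```bash
python3 log.py
python3 - <<'E'
from workcell import manip
s=manip.state(); print(s['time'],s['ee_pos'],s['gripper_width'])
E
```

```text
[36.2, 5.7, -8.1, 86.9, -19.1, 75.2, -16.0]
8.95 [ 592.68793988 -226.73546576  378.79684941] 15.106029196053191
```

```bash
cat > kin2.py <<'E'
from h import *
import json
from scipy.optimize import least_squares
D=[([-72.302,18.392,-4.016,83.108,1.295,78.541,-3.26],[188.882,621.97,250.349]),
([-12.60476692,17.16542296,51.31848913,102.24569436,-14.48256253,67.37958924,-59.80450929],[478.5157,-317.4716,161.5065])]
D+=[(a,b) for a,b,_ in map(json.loads,open('log.jsonl'))]
S=np.array([[0,-1.,0],[0,0,-1],[1,0,0]])
def rz(a): c,s=np.cos(a),np.sin(a); return np.array([[c,-s,0],[s,c,0],[0,0,1]])
def ry(a): c,s=np.cos(a),np.sin(a); return np.array([[c,0,s],[0,1,0],[-s,0,c]])
def fk(q,p):
    q=np.radians(q); R=rz(-q[0]); t=R@p[0:3]; R=R@ry(q[1])@rz(-q[2]); t=t+R@p[3:6]
    R=R@ry(q[3]); t=t+R@p[6:9]; R=R@rz(-q[4])@ry(q[5]); t=t+R@[p[9],p[10],0]; R=R@rz(-q[6]); t=t+R@[0,0,p[11]]
    return R@S,t
p0=np.array([0,0,200,-20,0,390,-15,0,495,-55,0,235.])
fit=least_squares(lambda p:np.r_[np.concatenate([fk(q,p)[1]-np.array(x) for q,x in D]),.01*(p-p0)],p0)
P=fit.x
lo=np.array([-163.93,-17.29,-79.2,3.27,-89.18,5.43,-154.24]);hi=np.array([163.93,119.83,71.16,140.29,269.18,117.66,154.24])
def ik(Rt,tt,q0,w=.003,q3=None):
    def F(q):
        R,t=fk(q,P); e=[(t-tt),Ro.from_matrix(R@Rt.T).as_rotvec()*300, w*(q-q0)]
        if q3 is not None: e.append([5*(q[2]-q3)])
        return np.concatenate(e)
    r=least_squares(F,np.clip(q0,lo+.1,hi-.1),bounds=(lo,hi)); return r.x,np.linalg.norm(r.fun[:6])
E
python3 - <<'E'
from kin2 import *
print(P.round(1)); print(fit.fun[:3*len(D)].round(1))
q0=np.array(D[2][0])
for name,Rt in (('slide',RT),('lock-',Ro.from_rotvec(EN*-np.pi/2).as_matrix()@RT),('lock+',Ro.from_rotvec(EN*np.pi/2).as_matrix()@RT)):
  for y,h in ((-125,119),(-125,74),(-60,74),(3,74)):
    if name!='slide' and y<0: continue
    tt=O+y*EY+h*EN
    for q3 in (-70,-50,-30,-10,10,30,50,65):
        b=min((ik(Rt,tt,q0+np.array([d,0,0,0,0,0,k]),q3=q3) for d in(-30,30) for k in (0,-90)),key=lambda r:r[1])
        print(name,y,h,q3,round(b[1],1),b[0].round(0))
E
```

```text
[ 0.000e+00 -1.550e+01  2.493e+02 -1.000e-01 -5.300e+00  4.677e+02
 -1.000e-01 -5.300e+00  5.131e+02 -1.000e-01 -4.000e-01  3.408e+02]
[-0.  0. -0. -0.  0.  0.  0. -0. -0. -0. -0.  0.  0.  0.  0. -0. -0. -0.]
slide -125 119 -70 63.2 [101. -17. -66. 116. -37.  59.  49.]
slide -125 119 -50 38.5 [ 80. -17. -48. 120. -33.  55.  45.]
slide -125 119 -30 21.1 [ 57. -17. -29. 123. -26.  51.  38.]
slide -125 119 -10 14.4 [ 33. -17. -10. 125. -18.  49.  30.]
slide -125 119 10 19.7 [ 10. -17.  10. 125.  -8.  48.  22.]
slide -125 119 30 35.4 [-11. -17.  28. 123.  -1.  49.  17.]
slide -125 119 50 58.3 [-31. -17.  47. 120.   4.  52.  14.]
slide -125 119 65 78.4 [-44. -17.  60. 117.   5.  54.  14.]
slide -125 74 -70 39.3 [ 99. -17. -68. 121. -39.  51.  50.]
slide -125 74 -50 14.0 [ 78. -17. -49. 125. -35.  47.  46.]
slide -125 74 -30 0.0 [ 55. -16. -30. 128. -27.  43.  38.]
slide -125 74 -10 0.0 [ 31. -15. -10. 128. -17.  41.  30.]
slide -125 74 10 0.0 [  8. -16.  10. 129.  -7.  40.  21.]
slide -125 74 30 11.3 [-14. -17.  30. 128.   2.  41.  14.]
slide -125 74 50 34.7 [-33. -17.  48. 125.   7.  43.
[... 1211 characters left out ...]
ck- 3 74 10 13.7 [ -13.  -17.   10.  130.    8.   41. -100.]
lock- 3 74 30 29.4 [ -35.  -17.   29.  128.   16.   44. -107.]
lock- 3 74 50 52.3 [ -55.  -17.   47.  125.   22.   46. -111.]
lock- 3 74 65 72.6 [ -68.  -17.   60.  123.   24.   49. -112.]
lock+ 3 74 -70 56.7 [ 75. -17. -66. 122. -25.  46. 109.]
lock+ 3 74 -50 32.0 [ 55. -17. -48. 125. -21.  43. 106.]
lock+ 3 74 -30 14.7 [ 33. -17. -30. 128. -13.  41.  99.]
lock+ 3 74 -10 8.2 [ 10. -17. -10. 130.  -3.  40.  89.]
lock+ 3 74 10 13.7 [-13. -17.  10. 130.   8.  41.  80.]
lock+ 3 74 30 29.4 [-35. -17.  29. 128.  16.  44.  73.]
lock+ 3 74 50 52.3 [-55. -17.  47. 125.  22.  46.  69.]
lock+ 3 74 65 72.6 [-68. -17.  60. 123.  24.  49.  68.]
```

Run:
```python
from kin2 import *
s=manip.state(); q0=np.array(s['q']); print(fk(q0,P)[1]-s['ee_pos'])
def best(Rt,tt,qs=(-30,-10,10)):
    return min((ik(Rt,tt,q0+np.array([d,0,0,0,0,0,k]),w=1e-4,q3=q3) for q3 in qs for d in(-20,) for k in (0,)),key=lambda r:r[1])
for a in (0,6,10,15,20,25):
    Ra=Ro.from_rotvec(EX*np.radians(a)).as_matrix(); up=Ra@EN
    L=[]
    for h in (119,100,92,74):
        b=best(Ra@RT,O-118*EY+(h-92)*EN+92*up); L.append((h,round(b[1],1)))
    M=[]
    for y in (-118,-60,3):
        b=best(Ra@RT,O+y*EY+71*EN+3*up); M.append((y,round(b[1],1),b[0].round(0)[[1,2,6]].tolist()))
    for g in (30,60,90):
        Rq=Ro.from_rotvec(EN*np.radians(g)).as_matrix()@Ra
        b=best(Rq@RT,O+3*EY+71*EN+3*Rq@EN); M.append((g,round(b[1],1),b[0].round(0)[[1,2,6]].tolist()))
    print(a,L,M)
```

```text
[-0.02469911 -0.01317274 -0.00412182]
0 [(119, np.float64(16.4)), (100, np.float64(6.2)), (92, np.float64(1.7)), (74, np.float64(0.0))] [(-118, np.float64(0.0), [-17.0, 10.0, 19.0]), (-60, np.float64(3.3), [-17.0, -10.0, 15.0]), (3, np.float64(8.2), [-17.0, -10.0, -1.0]), (30, np.float64(8.2), [-17.0, -10.0, 29.0]), (60, np.float64(8.2), [-17.0, -10.0, 59.0]), (90, np.float64(8.2), [-17.0, -10.0, 89.0])]
6 [(119, np.float64(0.8)), (100, np.float64(0.0)), (92, np.float64(0.0)), (74, np.float64(0.0))] [(-118, np.float64(0.0), [-14.0, 10.0, 34.0]), (-60, np.float64(0.0), [-16.0, -10.0, 29.0]), (3, np.float64(5.3), [-17.0, -10.0, 16.0]), (30, np.float64(0.0), [-17.0, -10.0, 42.0]), (60, np.float64(0.0), [-17.0, 10.0, 58.0]), (90, np.float64(0.0), [-16.0, 10.0, 81.0])]
10 [(119, np.float64(0.0)), (100, np.float64(0.0)), (92, np.float64(0.0)), (74, np.float64(0.0))] [(-118, np.float64(0.0), [-12.0, 10.0, 41.0]), (-60, np.float64(0.0), [-16.0, 10.0, 30.0]), (3, np.float64(0.5), [-17.0, -10.0, 25.0]), (30, np.float64(0.0), [-16.0, 10.0, 41.0]), (60, np.float64(0.0), [-14.0, 10.0, 63.0]), (90
[... 426 characters left out ...]
0.0)), (100, np.float64(0.0)), (92, np.float64(0.0)), (74, np.float64(0.0))] [(-118, np.float64(0.0), [-6.0, 10.0, 57.0]), (-60, np.float64(0.0), [-10.0, 10.0, 49.0]), (3, np.float64(0.0), [-14.0, 10.0, 39.0]), (30, np.float64(0.0), [-10.0, 10.0, 56.0]), (60, np.float64(0.0), [-7.0, 10.0, 71.0]), (90, np.float64(0.0), [-6.0, 10.0, 86.0])]
25 [(119, np.float64(0.0)), (100, np.float64(0.0)), (92, np.float64(0.0)), (74, np.float64(0.0))] [(-118, np.float64(0.0), [-3.0, 10.0, 62.0]), (-60, np.float64(0.0), [-7.0, 10.0, 56.0]), (3, np.float64(0.0), [-11.0, 10.0, 48.0]), (30, np.float64(0.0), [-6.0, 10.0, 62.0]), (60, np.float64(0.0), [-3.0, 10.0, 74.0]), (90, np.float64(0.0), [-2.0, 10.0, 87.0])]
```

```bash
cat > tgt.py <<'E'
from h import *
def tgt(a,base,k,g=0):
    """lean a deg, turn g deg about n; TCP = base(platform coords) + k*up"""
    Rq=Ro.from_rotvec(EN*np.radians(g)).as_matrix()@Ro.from_rotvec(EX*np.radians(a)).as_matrix()
    return Rq@RT, O+PF@np.array(base,float)+k*(Rq@EN)
def delta(Rt,t):
    s=manip.state(); v=Ro.from_matrix(Rt@np.array(s['tool_rot']).T).as_rotvec(degrees=True)
    print('d(m)',((t-s['ee_pos'])/1000).round(4),'rot',v.round(2),np.linalg.norm(v).round(1),'tcp',np.round(s['ee_pos'],1),'q',np.round(s['q'],0),'F',np.round(s['force'],1))
E
python3 -c "
from tgt import *
delta(*tgt(10,(0,-118,27),92)); delta(*tgt(10,(0,-118,60),92))"
```

```text
d(m) [-0.1351  0.0726 -0.143 ] rot [-20.92 -15.53  42.06] 49.5 tcp [ 592.7 -226.7  378.8] q [ 36.   6.  -8.  87. -19.  75. -16.] F [-0.4 -0.5 -3.3]
d(m) [-0.1506  0.073  -0.1138] rot [-20.92 -15.53  42.06] 49.5 tcp [ 592.7 -226.7  378.8] q [ 36.   6.  -8.  87. -19.  75. -16.] F [-0.4 -0.5 -3.3]
```

Call:
{"name": "drive_tool", "arguments": {
  "fingers": [0,0,0,0,0,0,0,0,0,0],
  "linear": [
    [-0.02,0.01,-0.015],
    [-0.045,0.022,-0.03],
    [-0.065,0.034,-0.048],
    [-0.09,0.046,-0.064],
    [-0.11,0.058,-0.08],
    [-0.128,0.068,-0.1],
    [-0.1351,0.0726,-0.12],
    [-0.1351,0.0726,-0.143],
    [-0.1351,0.0726,-0.143],
    [-0.1351,0.0726,-0.143]
  ],
  "angular": [
    [-3,-2.2,6],
    [-6,-4.4,12],
    [-9,-6.7,18],
    [-12,-8.9,24],
    [-15,-11.1,30],
    [-18,-13.3,36],
    [-20.92,-15.53,42.06],
    [-20.92,-15.53,42.06],
    [-20.92,-15.53,42.06],
    [-20.92,-15.53,42.06]
  ]
}}

```text
time: 9.95
ee_pos: [457.0, -153.3, 236.0]
tool_rot: [[0.47, 0.881, 0.051], [0.158, -0.027, -0.987], [-0.868, 0.472, -0.152]]
force: [0.8, -0.6, -1.0]
gripper_width: 15.3
```

Run:
```python
from tgt import *
delta(*tgt(10,(0,-118,27),92))
s=manip.state(); R=np.array(s['tool_rot']);t=np.array(s['ee_pos']); b0=t+R[:,0]*92
out=[]
for n,(r0,c0) in {'side':(195,275),'top':(155,300)}.items():
    f=grab(n); k=10 if n=='side' else 5
    z=np.ascontiguousarray(cv2.resize(f['frame'][r0:r0+58,c0:c0+78] if n=='side' else f['frame'][r0:r0+116,c0:c0+76],None,fx=k,fy=k,interpolation=cv2.INTER_CUBIC)[...,::-1])
    p=lambda X:[tuple(int(v) for v in (q-[c0,r0]+.5)*k) for q in proj(f,X)]
    for h in (5,28,89): cv2.circle(z,p([b0-R[:,0]*h])[0],2,(0,0,255),-1)
    q=p([O-160*EY+10*EX,O-70*EY+10*EX,O-160*EY-10*EX,O-70*EY-10*EX]); cv2.line(z,q[0],q[1],(0,255,0),1); cv2.line(z,q[2],q[3],(0,255,0),1)
    out.append(z)
w=800; a,b=out; b=cv2.resize(b,(int(380*580/580),580)); z=np.hstack([a,b]); z=cv2.resize(z,(800,int(580*800/z.shape[1]))); cv2.imwrite('pics/b3.png',z)
```

```text
d(m) [ 0.0006 -0.0009 -0.0002] rot [0.08 0.16 0.  ] 0.2 tcp [ 457.  -153.3  236. ] q [ 35. -15.  -4. 124. -29.  54.  46.] F [ 0.8 -0.6 -1. ]
```

View pics/b3.png

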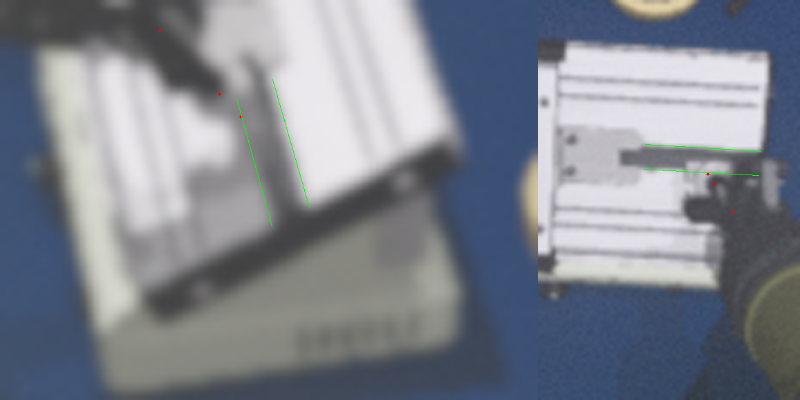

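Run:
```python
from h import *
f=load('side'); g=cv2.cvtColor(f['frame'],cv2.COLOR_RGB2GRAY).astype(float)
for y in (-100,-115,-125,-135,-145,-155):
    xs=np.arange(-24,24.1,1.); q=proj(f,[O+y*EY+x*EX for x in xs]).astype(np.float32)
    v=cv2.remap(g.astype(np.float32),q[:,:1].copy(),q[:,1:].copy(),cv2.INTER_LINEAR).ravel()
    print(y,v.astype(int).tolist())
f=dict(np.load('top.npz')); g=cv2.cvtColor(f['frame'],cv2.COLOR_RGB2GRAY).astype(float)
for y in (-80,-90,-100):
    xs=np.arange(-24,24.1,1.); q=proj(f,[O+y*EY+x*EX for x in xs]).astype(np.float32)
    v=cv2.remap(g.astype(np.float32),q[:,:1].copy(),q[:,1:].copy(),cv2.INTER_LINEAR).ravel()
    print('top',y,v.astype(int).tolist())
```

```text
-100 [205, 202, 197, 193, 189, 182, 174, 167, 159, 153, 147, 141, 136, 133, 131, 130, 128, 128, 127, 127, 126, 125, 125, 124, 123, 123, 123, 124, 129, 139, 148, 157, 170, 181, 193, 205, 211, 216, 222, 226, 228, 229, 231, 232, 232, 232, 232, 233, 233]
-115 [145, 145, 145, 145, 144, 142, 142, 142, 141, 140, 139, 137, 136, 133, 130, 126, 123, 120, 118, 115, 114, 113, 113, 112, 112, 113, 115, 117, 120, 131, 143, 154, 167, 178, 190, 202, 210, 216, 221, 225, 228, 229, 230, 231, 232, 232, 232, 233, 233]
-125 [147, 148, 147, 147, 147, 147, 146, 146, 145, 145, 144, 141, 137, 133, 129, 124, 118, 113, 108, 106, 104, 103, 103, 105, 107, 108, 111, 116, 123, 129, 140, 152, 165, 178, 188, 199, 207, 216, 220, 224, 227, 229, 230, 231, 231, 232, 232, 232, 232]
-135 [163, 163, 163, 163, 163, 163, 163, 163, 162, 160, 157, 155, 152, 145, 139, 132, 125, 118, 111, 105, 101, 101, 102, 102, 104, 107, 111, 114, 122, 132, 142, 152, 166, 178, 191, 201, 209, 215, 221, 225, 227, 229, 231, 232, 232, 232, 232, 232, 232]
-145 [165, 165, 165, 166, 166, 166, 166, 165, 164, 163, 161, 157, 152, 147, 141, 133, 125, 117, 
[... 456 characters left out ...]
, 211, 201, 192, 175, 157, 138, 128, 121, 114, 114, 115, 115, 113, 111, 110, 111, 111, 112, 113, 115, 128, 144, 159, 177, 193, 208, 214, 220, 224, 224, 225, 225, 225, 225, 225, 226, 226, 226]
top -90 [223, 222, 222, 221, 221, 222, 222, 223, 224, 224, 224, 223, 215, 208, 198, 176, 152, 135, 127, 118, 114, 114, 113, 114, 114, 114, 113, 112, 112, 114, 117, 124, 145, 167, 185, 202, 217, 223, 224, 225, 225, 225, 225, 225, 225, 225, 225, 225, 225]
top -100 [210, 209, 209, 208, 208, 207, 207, 205, 203, 202, 201, 200, 196, 189, 181, 167, 151, 135, 127, 122, 118, 117, 117, 116, 114, 113, 112, 111, 110, 111, 114, 117, 132, 152, 172, 190, 205, 221, 222, 224, 225, 225, 225, 226, 226, 226, 226, 226, 226]
```

Call:
{"name": "drive_tool", "arguments": {
  "fingers": [0,0,0,0,0,0,0,0,0],
  "linear": [
    [0.0047,-0.0002,-0.0088],
    [0.0094,-0.0003,-0.0177],
    [0.0118,-0.0004,-0.0221],
    [0.0132,-0.0004,-0.0247],
    [0.0146,-0.0005,-0.0274],
    [0.016,-0.0005,-0.03],
    [0.0174,-0.0005,-0.0327],
    [0.0188,-0.0006,-0.0353],
    [0.0188,-0.0006,-0.0353]
  ],
  "angular": [
    [0,0,0],
    [0,0,0],
    [0,0,0],
    [0,0,0],
    [0,0,0],
    [0,0,0],
    [0,0,0],
    [0,0,0],
    [0,0,0]
  ]
}}

```text
time: 10.95
ee_pos: [476.1, -154.6, 200.8]
tool_rot: [[0.471, 0.881, 0.051], [0.157, -0.027, -0.987], [-0.868, 0.473, -0.151]]
force: [-0.3, 0.3, -1.3]
gripper_width: 15.1
```

```bash
cat > where.py <<'E'
from tgt import *
s=manip.state(); R=np.array(s['tool_rot']);t=np.array(s['ee_pos']); b0=t+R[:,0]*92
print('b0 plat',((b0-O)@PF).round(2),'tcp plat',((t-O)@PF).round(2),'F plat',(np.array(s['force'])@PF).round(1),'w',round(float(s['gripper_width']),1),'q',np.round(s['q'],0),s['time'])
E
python3 where.py
```

```text
b0 plat [   0.21 -118.06  -12.62] tcp plat [-1.2000e-01 -1.3383e+02  7.8020e+01] F plat [-0.8  0.3 -1. ] w 15.1 q [ 35. -11.  -5. 125. -31.  49.  48.] 10.95
```

Call:
{"name": "drive_tool", "arguments": {
  "fingers": [0,0,0,0],
  "linear": [
    [0.0005,0,-0.0009],
    [0.0009,0,-0.0018],
    [0.0014,0,-0.0026],
    [0.0014,0,-0.0026]
  ],
  "angular": [
    [0,0,0],
    [0,0,0],
    [0,0,0],
    [0,0,0]
  ]
}}

```text
time: 11.35
ee_pos: [477.6, -154.9, 199.1]
tool_rot: [[0.472, 0.88, 0.051], [0.156, -0.027, -0.987], [-0.868, 0.473, -0.15]]
force: [-4.1, 0.3, 2.7]
gripper_width: 15.1
```

```bash
python3 where.py
```

```text
b0 plat [   0.76 -118.3   -14.89] tcp plat [   0.36 -134.03   75.75] F plat [-2.4  0.2  4.3] w 15.1 q [ 35. -11.  -5. 125. -31.  49.  48.] 11.35
```

Call:
{"name": "drive_tool", "arguments": {
  "fingers": [24,24,24,24,24,24],
  "linear": [
    [0,0,0],
    [0,0,0],
    [0,0,0],
    [0,0,0],
    [0,0,0],
    [0,0,0]
  ],
  "angular": [
    [0,0,0],
    [0,0,0],
    [0,0,0],
    [0,0,0],
    [0,0,0],
    [0,0,0]
  ]
}}

```text
time: 11.95
ee_pos: [477.6, -154.7, 198.6]
tool_rot: [[0.471, 0.881, 0.051], [0.156, -0.027, -0.987], [-0.868, 0.473, -0.15]]
force: [0.6, 0.1, 0.6]
gripper_width: 20.8
```

```bash
python3 where.py
cat > pic.py <<'E'
import sys
from tgt import *
y=float(sys.argv[2]) # draw upright bolt hypothesis at platform y, turn g
g=float(sys.argv[3]) if len(sys.argv)>3 else 90
out=[]
for n,k,hw in (('side',9,(64,44)),('top',9,(48,64))):
    f=grab(n); c=proj(f,[O+PF@[0,y,30]])[0].astype(int); c0,r0=c[0]-hw[0]//2,c[1]-hw[1]//2
    if n=='side': r0-=4
    z=np.ascontiguousarray(cv2.resize(f['frame'][r0:r0+hw[1],c0:c0+hw[0]],None,fx=k,fy=k,interpolation=cv2.INTER_CUBIC)[...,::-1])
    p=lambda X:[tuple(int(v) for v in (q-[c0,r0]+.5)*k) for q in proj(f,X)]
    d=np.array([np.cos(np.radians(g)),np.sin(np.radians(g)),0])
    b=np.array([0,y,-18.])
    for A,B,col in (([0,-160,0],[0,-40,0],(0,255,0)),(b,b+[0,0,100],(0,0,255)),(b-35*d+[0,0,100],b+35*d+[0,0,100],(0,0,255))):
        q=p([O+PF@np.array(A,float),O+PF@np.array(B,float)]); cv2.line(z,q[0],q[1],col,1)
    out.append(z)
h=max(o.shape[0] for o in out); z=np.hstack([cv2.copyMakeBorder(o,0,h-o.shape[0],0,0,cv2.BORDER_CONSTANT) for o in out])
k=min(800/z.shape[1],600/z.shape[0],1); cv2.imwrite('pics/'+sys.argv[1],cv2.resize(z,None,fx=k,fy=k))
E
python3 pic.py p4.png -119
```

```text
b0 plat [   0.53 -118.16  -15.27] tcp plat [   0.15 -133.89   75.37] F plat [0.8 0.1 0.2] w 20.8 q [ 35. -11.  -5. 125. -31.  49.  48.] 11.95
```

View pics/p4.png

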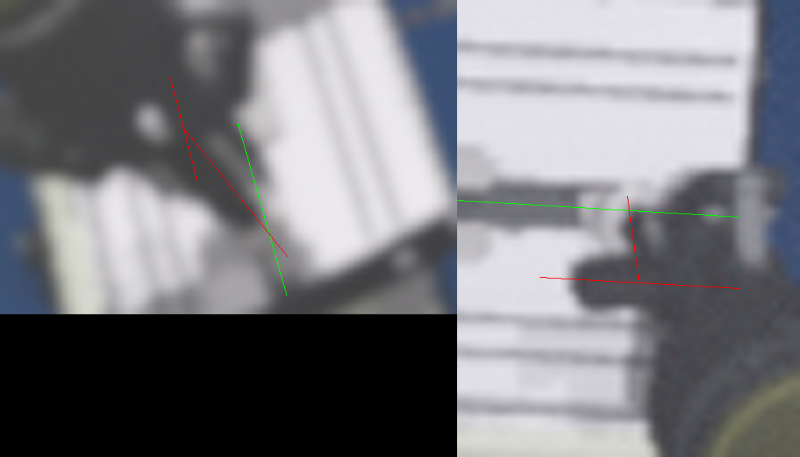

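```bash
python3 -c "
from tgt import *
delta(*tgt(5,(0,-118,-16.5),92));delta(*tgt(0,(0,-118,-18.5),92))"
```

```text
d(m) [ 0.0002  0.0079 -0.0003] rot [-4.25  0.37 -2.32] 4.9 tcp [ 477.5 -154.7  198.6] q [ 35. -11.  -5. 125. -31.  49.  48.] F [-0.6 -0.2 -0.3]
d(m) [ 0.0013  0.0159 -0.0017] rot [-8.66  0.51 -4.67] 9.9 tcp [ 477.5 -154.7  198.6] q [ 35. -11.  -5. 125. -31.  49.  48.] F [-0.6 -0.2 -0.3]
```

Call:
{"name": "drive_tool", "arguments": {
  "fingers": [0,0,0,0,0,0,0,0,0,0,0,0],
  "linear": [
    [0,0,0],
    [0,0,0],
    [0,0,0],
    [0,0,0],
    [0.0001,0.004,0],
    [0.0002,0.0079,-0.0003],
    [0.0007,0.012,-0.001],
    [0.0013,0.0159,-0.0017],
    [0.0013,0.0159,-0.0017],
    [0.0013,0.0159,-0.0017],
    [0.0013,0.0159,-0.0017],
    [0.0013,0.0159,-0.0017]
  ],
  "angular": [
    [0,0,0],
    [0,0,0],
    [0,0,0],
    [0,0,0],
    [-2.1,0.18,-1.1],
    [-4.25,0.37,-2.32],
    [-6.5,0.44,-3.5],
    [-8.66,0.51,-4.67],
    [-8.66,0.51,-4.67],
    [-8.66,0.51,-4.67],
    [-8.66,0.51,-4.67],
    [-8.66,0.51,-4.67]
  ]
}}

```text
time: 13.25
ee_pos: [478.9, -139.9, 198.5]
tool_rot: [[0.47, 0.882, -0.032], [-0.016, -0.028, -0.999], [-0.882, 0.471, 0.002]]
force: [-8.9, -1.2, 10.9]
gripper_width: 14.9
```

```bash
python3 where.py; python3 -c "
from tgt import *
delta(*tgt(0,(0,-118,-18.5),92)); delta(*tgt(11,(0,-118,71),3)); delta(*tgt(22,(0,-118,71),3))"
```

```text
b0 plat [   0.94 -119.18  -17.13] tcp plat [   0.83 -119.03   74.87] F plat [-2.7 -1.5 13.8] w 14.9 q [ 35. -16. -14. 128. -19.  41.  30.] 13.25
d(m) [-0.0001  0.001  -0.0016] rot [0.09 0.07 0.04] 0.1 tcp [ 478.9 -139.9  198.5] q [ 35. -16. -14. 128. -19.  41.  30.] F [-8.9 -1.2 10.9]
d(m) [-0.0003  0.0005 -0.0012] rot [ 9.79 -0.24  5.21] 11.1 tcp [ 478.9 -139.9  198.5] q [ 35. -16. -14. 128. -19.  41.  30.] F [-8.9 -1.2 10.9]
d(m) [-0.0002 -0.0001 -0.0014] rot [19.5  -0.54 10.38] 22.1 tcp [ 478.9 -139.9  198.5] q [ 35. -16. -14. 128. -19.  41.  30.] F [-8.9 -1.2 10.9]
```

Call:
{"name": "drive_tool", "arguments": {
  "fingers": [22,22,22,22,22,22,22,22,22,0,0,0,0,0],
  "linear": [
    [0,0,0],
    [0,0,0],
    [0,0,0],
    [0,0,0],
    [0,0,0],
    [0,0,0],
    [0,0,0],
    [0,0,0],
    [0,0,0],
    [0,0,0],
    [0,0,0],
    [0,0,0],
    [0,0,0],
    [0,0,0]
  ],
  "angular": [
    [0,0,0],
    [0,0,0],
    [0,0,0],
    [4.9,-0.1,2.6],
    [9.8,-0.24,5.2],
    [14.6,-0.4,7.8],
    [19.5,-0.54,10.38],
    [19.5,-0.54,10.38],
    [19.5,-0.54,10.38],
    [19.5,-0.54,10.38],
    [19.5,-0.54,10.38],
    [19.5,-0.54,10.38],
    [19.5,-0.54,10.38],
    [19.5,-0.54,10.38]
  ],
  "grip_force": 60
}}

```text
time: 14.65
ee_pos: [478.8, -138.7, 197.1]
tool_rot: [[0.446, 0.883, 0.148], [0.362, -0.027, -0.932], [-0.819, 0.469, -0.332]]
force: [-0.7, 0.4, 0.2]
gripper_width: 15.0
```

```bash
python3 where.py; python3 pic.py p5.png -119
```

```text
b0 plat [-3.000e-02 -8.324e+01 -1.160e+01] tcp plat [ 8.0000e-02 -1.1782e+02  7.3650e+01] F plat [-0.6  0.4  0.5] w 15.0 q [ 33.  -4.   2. 122. -40.  59.  59.] 14.65
```

View pics/p5.png

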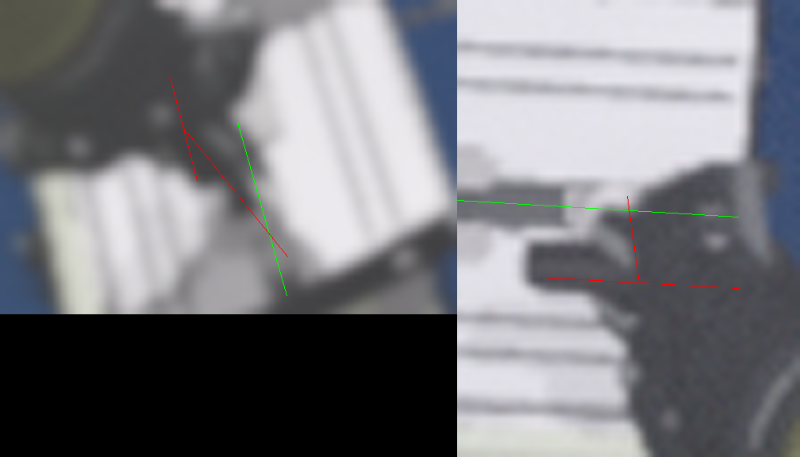

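```bash
cat > bar.py <<'E'
import sys
from tgt import *
ylo,yhi=float(sys.argv[1]),float(sys.argv[2])
for n in('top','side'):
    f=load(n); X=(cloud(f)-O)@PF; g=f['frame'].astype(int).sum(2)
    m=(X[...,2]>50)&(X[...,2]<100)&(abs(X[...,0])<25)&(X[...,1]>ylo)&(X[...,1]<yhi)
    q=X[m]; print(n,len(q)); 
    for a in range(int(ylo),int(yhi),5):
        k=q[(q[:,1]>=a)&(q[:,1]<a+5)]
        if len(k)>2: print(a,len(k),'x',np.percentile(k[:,0],[10,50,90]).round(1),'z',np.percentile(k[:,2],[10,50,90]).round(1))
    m=(X[...,2]>4)&(X[...,2]<20)&(abs(X[...,0])<25)&(X[...,1]>ylo-40)&(X[...,1]<yhi)
    q=X[m]; print('collar',len(q),np.median(q,0).round(1) if len(q) else '',q.min(0).round(1),q.max(0).round(1))
E
python3 bar.py -115 -60
```

```text
top 164
-115 40 x [-9.6 10.2 21.1] z [74.8 83.1 93.3]
-110 34 x [-12.    4.8  17.5] z [66.2 78.1 83. ]
-105 24 x [-8.5  6.9 14. ] z [64.6 74.6 83. ]
-100 14 x [-3.1  3.9  8.7] z [74.2 80.4 83.4]
-95 16 x [-3.3  5.3  9.2] z [71.4 80.1 83.6]
-90 15 x [-4.3  4.2  9. ] z [69.2 77.7 82.1]
-85 15 x [-2.8  5.3  9.2] z [69.9 78.8 80.9]
-80 6 x [-1.   4.3  7.3] z [74.9 81.1 82. ]
collar 56 [   6.6 -103.2   11.4] [ -16.2 -121.5    4.1] [ 24.1 -60.1  16.2]
side 7
-115 5 x [-2.2 13.2 20.1] z [53.7 70.2 82.3]
collar 69 [   5.  -116.2   12.4] [ -22.5 -153.     4. ] [ 24.5 -61.   18.9]
```

Call:
{"name": "drive_tool", "arguments": {
  "fingers": [0,0,0,0,0,0,0,0,0,0,0,0,0,0,0,0],
  "linear": [
    [0.0002,0.005,0],
    [0.0003,0.01,0],
    [0.0005,0.015,0],
    [0.0006,0.02,0],
    [0.0008,0.025,0],
    [0.0009,0.03,0],
    [0.0011,0.034,0],
    [0.0012,0.038,0],
    [0.0013,0.042,0],
    [0.0014,0.046,0],
    [0.0016,0.05,0],
    [0.0017,0.054,0],
    [0.0018,0.058,0],
    [0.002,0.062,0],
    [0.0021,0.066,0],
    [0.0021,0.066,0]
  ],
  "angular": [
    [0,0,0],
    [0,0,0],
    [0,0,0],
    [0,0,0],
    [0,0,0],
    [0,0,0],
    [0,0,0],
    [0,0,0],
    [0,0,0],
    [0,0,0],
    [0,0,0],
    [0,0,0],
    [0,0,0],
    [0,0,0],
    [0,0,0],
    [0,0,0]
  ]
}}

```text
time: 16.35
ee_pos: [481.0, -72.3, 197.0]
tool_rot: [[0.445, 0.883, 0.148], [0.363, -0.027, -0.932], [-0.819, 0.469, -0.332]]
force: [0.1, 0.4, -0.6]
gripper_width: 15.5
```

```bash
python3 where.py; python3 pic.py p6.png -47; python3 bar.py -55 10
```

```text
b0 plat [  0.04 -16.77 -11.65] tcp plat [  0.15 -51.4   73.58] F plat [-0.2  0.4 -0.6] w 15.5 q [ 30.  -9.  -3. 126. -41.  55.  53.] 16.35
top 170
-55 14 x [-8.9 -6.8 20.3] z [80.9 86.9 97.6]
-50 31 x [-10.5   1.9  20.3] z [77.1 83.7 96.6]
-45 33 x [-11.8   4.2  16.2] z [70.5 79.5 84.2]
-40 26 x [-11.6   6.   13.8] z [63.1 73.6 82.5]
-35 16 x [-2.5  4.4  9.2] z [68.8 79.2 81.7]
-30 14 x [-1.8  5.4  9.2] z [72.4 80.3 82.7]
-25 14 x [-1.9  3.8  8.8] z [71.8 79.7 83.3]
-20 13 x [-0.9  5.   9.6] z [73.9 80.1 83.2]
-15 9 x [-1.7  1.6  7. ] z [72.  77.6 80.1]
collar 139 [  9.1 -20.9   6.5] [-19.1 -54.6   4. ] [23.4  6.7 19.1]
side 28
-55 17 x [-18.4  -1.5  16.8] z [62.1 74.5 88.7]
-50 8 x [-9.2  0.2 18. ] z [58.6 78.7 87.3]
collar 151 [  8.5 -34.1   7.9] [-23.8 -94.3   4.1] [24.2  8.8 19.8]
```

View pics/p6.png

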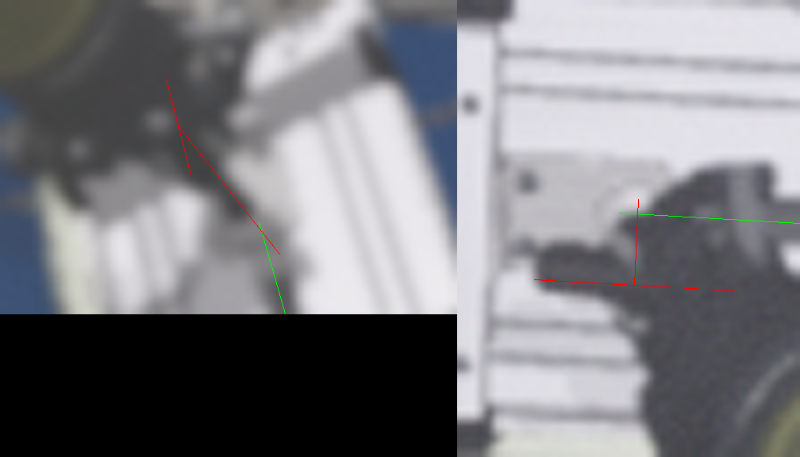

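Call:
{"name": "drive_tool", "arguments": {
  "fingers": [0,0,0,0,0,0,0,0,0,0,0],
  "linear": [
    [0.0002,0.005,0],
    [0.0003,0.01,0],
    [0.0005,0.015,0],
    [0.0006,0.02,0],
    [0.0008,0.025,0],
    [0.0009,0.03,0],
    [0.0011,0.034,0],
    [0.0012,0.038,0],
    [0.0013,0.042,0],
    [0.0014,0.044,0],
    [0.0014,0.044,0]
  ],
  "angular": [
    [0,0,0],
    [0,0,0],
    [0,0,0],
    [0,0,0],
    [0,0,0],
    [0,0,0],
    [0,0,0],
    [0,0,0],
    [0,0,0],
    [0,0,0],
    [0,0,0]
  ]
}}

```text
time: 17.55
ee_pos: [482.3, -28.3, 197.0]
tool_rot: [[0.445, 0.883, 0.148], [0.363, -0.027, -0.931], [-0.819, 0.468, -0.332]]
force: [1.4, -0.1, -0.8]
gripper_width: 15.4
```

```bash
python3 where.py
```

```text
b0 plat [ -0.08  27.28 -11.68] tcp plat [ 5.000e-02 -7.380e+00  7.354e+01] F plat [ 0.8 -0.1 -1.4] w 15.4 q [ 28. -11.  -7. 128. -41.  52.  48.] 17.55
```

Call:
{"name": "drive_tool", "arguments": {
  "fingers": [0,0,0,0],
  "linear": [
    [0,0.0015,0],
    [0.0001,0.003,0],
    [0.0001,0.004,0],
    [0.0001,0.004,0]
  ],
  "angular": [
    [0,0,0],
    [0,0,0],
    [0,0,0],
    [0,0,0]
  ]
}}

```text
time: 17.95
ee_pos: [482.4, -24.8, 197.0]
tool_rot: [[0.446, 0.883, 0.147], [0.362, -0.027, -0.932], [-0.819, 0.469, -0.332]]
force: [-0.5, -0.6, -0.7]
gripper_width: 15.4
```

```bash
python3 where.py
```

```text
b0 plat [-3.000e-02  3.070e+01 -1.172e+01] tcp plat [ 0.08 -3.9  73.52] F plat [-0.8 -0.6 -0.4] w 15.4 q [ 28. -12.  -7. 128. -41.  52.  47.] 17.95
```

Call:
{"name": "drive_tool", "arguments": {
  "fingers": [0,0,0],
  "linear": [
    [0,0.001,0],
    [0.0001,0.002,0],
    [0.0001,0.002,0]
  ],
  "angular": [
    [0,0,0],
    [0,0,0],
    [0,0,0]
  ]
}}

```text
time: 18.25
ee_pos: [482.5, -23.8, 196.9]
tool_rot: [[0.446, 0.883, 0.146], [0.361, -0.028, -0.932], [-0.819, 0.469, -0.331]]
force: [-2.0, -4.6, 1.9]
gripper_width: 15.5
```

Call:
{"name": "drive_tool", "arguments": {
  "fingers": [0,0,0],
  "linear": [
    [0,0.001,0],
    [0.0001,0.0015,0],
    [0.0001,0.0015,0]
  ],
  "angular": [
    [0,0,0],
    [0,0,0],
    [0,0,0]
  ]
}}

```text
time: 18.55
ee_pos: [482.6, -23.3, 196.9]
tool_rot: [[0.447, 0.883, 0.145], [0.359, -0.028, -0.933], [-0.819, 0.469, -0.33]]
force: [-2.8, -6.6, 2.1]
gripper_width: 15.6
```

```bash
python3 where.py;python3 pic.py p7.png 2.5; python3 bar.py -5 60
```

```text
b0 plat [  0.14  31.98 -11.91] tcp plat [ 0.17 -2.36 73.45] F plat [-1.3 -6.7  3.1] w 15.6 q [ 28. -12.  -7. 129. -41.  51.  47.] 18.55
top 157
-5 14 x [-9.1 -4.3 21.4] z [81.7 92.4 97. ]
0 29 x [-10.5   0.9  19.3] z [78.5 82.3 93.5]
5 29 x [-11.9   3.2  16.9] z [70.3 79.4 82.1]
10 21 x [-2.5  6.9 14.7] z [65.7 77.9 82.4]
15 15 x [-1.8  5.1  9.5] z [71.3 80.9 81.6]
20 13 x [-2.8  4.2  8.3] z [75.3 80.2 82.1]
25 15 x [-3.2  4.2  9.4] z [73.6 79.  81.1]
30 15 x [-3.3  4.9  9.3] z [68.7 79.4 82.6]
35 6 x [-0.4  4.1  7.5] z [71.9 77.3 80.5]
collar 121 [ 8.6 27.3  6.4] [-21.4  -3.9   4. ] [23.3 53.5 19.5]
side 22
-5 10 x [-17.6   1.8  13.8] z [53.6 65.9 88.2]
0 10 x [-8.9  0.3 20.6] z [53.6 79.5 91.2]
collar 137 [ 7.8 10.5  9. ] [-24.  -41.1   4.1] [24.7 58.7 19.4]
```

View pics/p7.png

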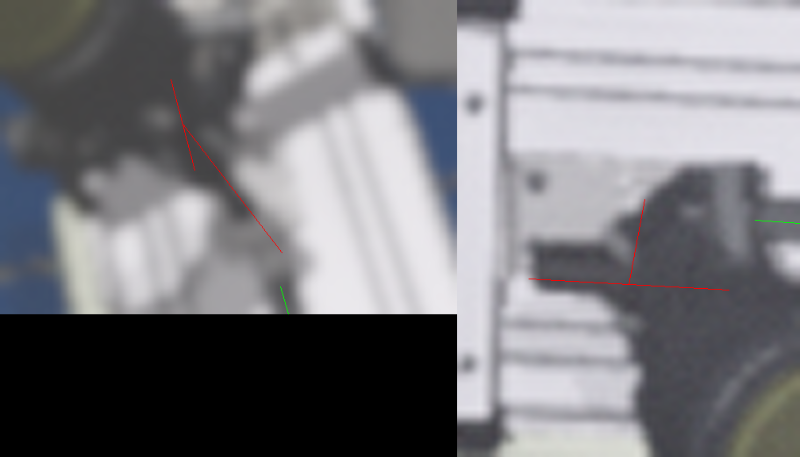

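```bash
python3 - <<'E'
from h import *
L=[];A=[]
for k in range(1,13):
    g=np.radians(7.5*k); d=(4.9*np.sin(g)*EX+4.9*(1-np.cos(g))*EY)/1000
    L.append(d.round(4).tolist()); A.append((EN*7.5*k).round(2).tolist())
print(L);print(A)
E
python3 - <<'E'
import sys; sys.path.insert(0,'.')
from kin2 import *
s=manip.state(); q=np.array(s['q']); R=np.array(s['tool_rot']); t=np.array(s['ee_pos'])
for g in (15,30,45,60,75,90):
    r=np.radians(g); tt=t+4.9*np.sin(r)*EX+4.9*(1-np.cos(r))*EY; q,e=ik(Ro.from_rotvec(EN*r).as_matrix()@R,tt,q); print(g,q.round(0),round(e,2))
E
```

```text
[[0.0006, 0.0, 0.0003], [0.0011, 0.0001, 0.0006], [0.0017, 0.0003, 0.0009], [0.0022, 0.0006, 0.0012], [0.0027, 0.0009, 0.0014], [0.0031, 0.0013, 0.0016], [0.0035, 0.0018, 0.0018], [0.0038, 0.0023, 0.002], [0.0041, 0.0029, 0.0021], [0.0043, 0.0035, 0.0022], [0.0044, 0.0041, 0.0023], [0.0045, 0.0048, 0.0023]]
[[-3.52, 0.11, 6.62], [-7.04, 0.22, 13.24], [-10.56, 0.33, 19.87], [-14.08, 0.44, 26.49], [-17.6, 0.55, 33.11], [-21.12, 0.66, 39.73], [-24.64, 0.77, 46.35], [-28.15, 0.88, 52.98], [-31.67, 1.0, 59.6], [-35.19, 1.11, 66.22], [-38.71, 1.22, 72.84], [-42.23, 1.33, 79.47]]
15 [ 26.  -9.  -8. 124. -35.  55.  55.] 0.0
30 [ 25.  -7.  -9. 121. -28.  58.  62.] 0.0
45 [ 23.  -5. -11. 118. -21.  60.  68.] 0.0
60 [ 21.  -4. -13. 115. -14.  62.  75.] 0.0
75 [ 19.  -4. -15. 114.  -8.  63.  81.] 0.0
90 [ 17.  -3. -17. 113.  -1.  64.  88.] 0.0
```

Call:
{"name": "drive_tool", "arguments": {
  "fingers": [0,0,0,0,0,0,0,0],
  "linear": [
    [0,0,0],
    [0.0006,0,0.0003],
    [0.0011,0.0001,0.0006],
    [0.0017,0.0003,0.0009],
    [0.0022,0.0006,0.0012],
    [0.0027,0.0009,0.0014],
    [0.0031,0.0013,0.0016],
    [0.0031,0.0013,0.0016]
  ],
  "angular": [
    [0,0,0],
    [-3.52,0.11,6.62],
    [-7.04,0.22,13.24],
    [-10.56,0.33,19.87],
    [-14.08,0.44,26.49],
    [-17.6,0.55,33.11],
    [-21.12,0.66,39.73],
    [-21.12,0.66,39.73]
  ]
}}

```text
time: 19.45
ee_pos: [486.4, -21.4, 198.7]
tool_rot: [[0.207, 0.644, 0.736], [0.255, 0.691, -0.676], [-0.944, 0.328, -0.021]]
force: [-1.3, -6.0, 0.7]
gripper_width: 15.3
```

```bash
python3 where.py
```

```text
b0 plat [-20.28  23.65 -12.05] tcp plat [ 4.32 -0.38 73.28] F plat [-0.7 -6.   1.1] w 15.3 q [ 23.  -5. -11. 118. -21.  60.  68.] 19.45
```

Call:
{"name": "drive_tool", "arguments": {
  "fingers": [0,0,0,0,0,0,0,0],
  "linear": [
    [0.0004,0.0005,0.0002],
    [0.0007,0.001,0.0004],
    [0.001,0.0016,0.0005],
    [0.0012,0.0022,0.0006],
    [0.0013,0.0028,0.0007],
    [0.0014,0.0035,0.0007],
    [0.0014,0.0035,0.0007],
    [0.0014,0.0035,0.0007]
  ],
  "angular": [
    [-3.52,0.11,6.62],
    [-7.04,0.22,13.24],
    [-10.56,0.33,19.87],
    [-14.08,0.44,26.49],
    [-17.6,0.55,33.11],
    [-21.12,0.66,39.73],
    [-21.12,0.66,39.73],
    [-21.12,0.66,39.73]
  ]
}}

```text
time: 20.25
ee_pos: [486.9, -18.6, 199.0]
tool_rot: [[0.102, 0.032, 0.994], [-0.008, 0.999, -0.032], [-0.995, -0.005, 0.102]]
force: [0.6, -6.7, -1.2]
gripper_width: 15.3
```

```bash
python3 where.py; python3 pic.py p8.png 2.5 0
```

```text
b0 plat [-29.84   2.07 -11.87] tcp plat [ 4.81  2.5  73.35] F plat [ 0.2 -6.7 -1.4] w 15.3 q [ 17.  -3. -18. 113.  -0.  64.  88.] 20.25
```

View pics/p8.png

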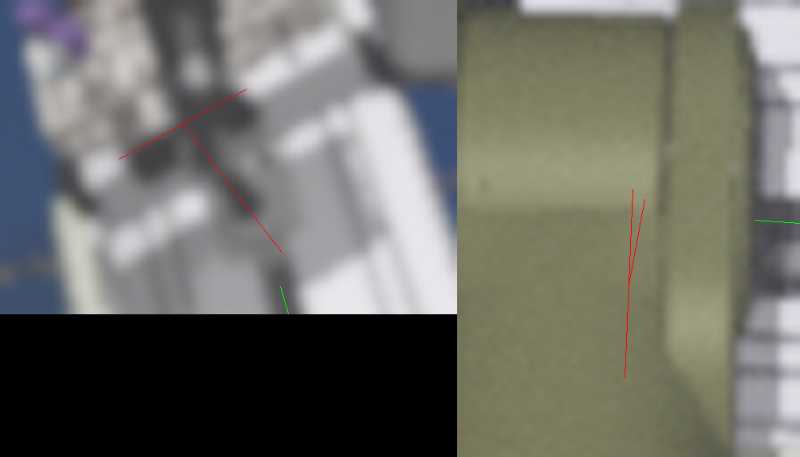

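Call:
{"name": "drive_tool", "arguments": {
  "fingers": [45,45,45,45,45,45,45,45,45,45,45,45,45,45,45],
  "linear": [
    [0,0,0],
    [0,0,0],
    [0,0,0],
    [0,0,0],
    [0,0,0],
    [-0.001,-0.001,0.01],
    [-0.002,-0.001,0.02],
    [-0.003,-0.002,0.035],
    [-0.005,-0.003,0.055],
    [-0.007,-0.01,0.08],
    [-0.01,-0.02,0.11],
    [-0.01,-0.05,0.13],
    [-0.01,-0.09,0.13],
    [-0.01,-0.13,0.13],
    [-0.01,-0.15,0.13]
  ],
  "angular": [
    [0,0,0],
    [0,0,0],
    [0,0,0],
    [0,0,0],
    [0,0,0],
    [0,0,0],
    [0,0,0],
    [0,0,0],
    [0,0,0],
    [0,0,0],
    [0,0,0],
    [0,0,0],
    [0,0,0],
    [0,0,0],
    [0,0,0]
  ]
}}

```text
time: 21.85
ee_pos: [476.5, -170.8, 330.7]
tool_rot: [[0.105, 0.036, 0.994], [-0.007, 0.999, -0.036], [-0.995, -0.003, 0.105]]
force: [0.2, 0.2, -0.2]
gripper_width: 38.6
```

```bash
python3 where.py; python3 pic.py p9.png 2.5 0
python3 - <<'E'
from tgt import *
for n in('top','side'):
    f=load(n); X=(cloud(f)-O)@PF
    m=(X[...,2]>74)&(X[...,2]<90)&(abs(X[...,0])<45)&(abs(X[...,1]-2)<40); q=X[m]
    if len(q)>5: print(n,'handle',len(q),q.mean(0).round(1),q[:,2].min().round(1),q[:,2].max().round(1),cv2.minAreaRect(q[:,:2].astype(np.float32)))
    for xs in ((-70,-40),(40,70)):
        m=(X[...,2]>28)&(X[...,2]<42)&(X[...,0]>xs[0])&(X[...,0]<xs[1])&(X[...,1]>10)&(X[...,1]<110); q=X[m]
        if len(q)>5: print(n,'clamp bar top y',xs,np.percentile(q[:,1],[5,50,95]).round(1))
E
```

```text
b0 plat [  27.17 -150.27  106.94] tcp plat [  61.62 -149.96  192.25] F plat [ 0.1  0.2 -0.3] w 38.6 q [ 24.  -5.  -6. 100.  -2.  79. 106.] 21.85
top handle 163 [-1.2 -0.1 80.1] 74.1 86.0 ((-1.310333251953125, -0.06332206726074219), (15.92501449584961, 69.0622787475586), 86.82262420654297)
top clamp bar top y (-70, -40) [ 55.   65.6 105.5]
top clamp bar top y (40, 70) [ 55.5  68.2 104.2]
side handle 69 [-11.1  -2.4  81.4] 74.3 87.4 ((-11.82106876373291, -0.28066062927246094), (21.181732177734375, 50.6524543762207), 86.04719543457031)
side clamp bar top y (-70, -40) [ 53.9  70.7 101. ]
side clamp bar top y (40, 70) [55.7 62.8 95.5]
```

View pics/p9.png

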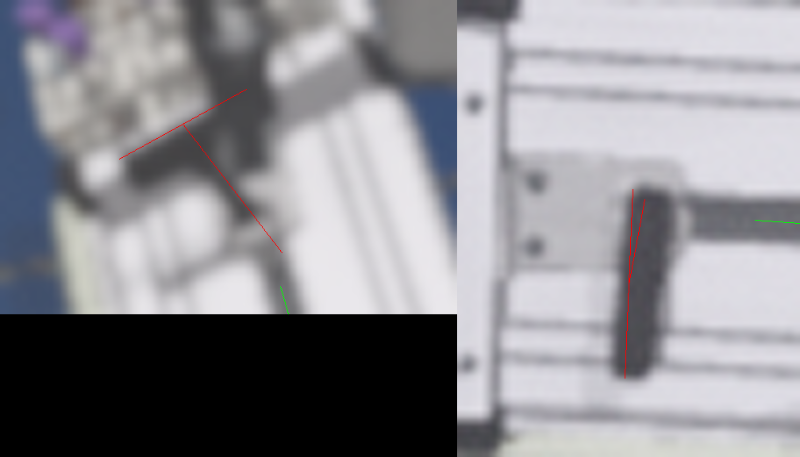

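```bash
python3 -c "
from workcell import manip
print(manip.sign_off())"
```

```text
the job is handed in; nothing more can be done
None
```

The T-bolt is locked crosswise in the slot with the clamp bar's pad snug against the rack. I handed the job in at about 22 s of the 45 s allowed; the sign-off reports no verdict.

- **Pick and insertion:** I lifted the T-bolt from the holder. The upright pose over the slot could not be reached because joint 2 was at its limit. I lowered the head in with a 10° lean along the slot, set it upright on the floor (14 N contact), and re-gripped the handle with the tool leaned 22°.
- **Slide and lock:** I slid the bolt into the fork and on until the pad met the rack (about 6.7 N, bolt at platform y of about 2.5 mm, matching the expected contact). Then I turned it 90°, let go and backed away.
- **Last checks:**
  - The handle is crosswise within about 3°.
  - Its top is at about the height expected for a seated head.
  - The clamp bar is where it was at contact.
  - The gripper is clear of everything, with no force on the tool.
- **Small disagreement:** After release the handle's centre sat about 2.6 mm towards −y of the expected place. I put this down to a lean of about 2° in the slot's play, within the 10° limit.
- **Not measured:** I did not directly measure the shank's distance from home in the fork, or how far the rack, the round-knob screw and the bystanders may have moved. The only force that reached the rack was the 6–7 N press through the pad.

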